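# Nest the measuring cups with their handles fanned out

## Task

Put the bakery's three measuring cups away as one nest: set the yellow-handled medium cup upright down inside the blue-handled large cup, which is to stay standing where it is, then take the red-handled small cup off the sloped draining stand and set it down inside the medium one. Turn the cups so that the three handles fan out, at least an eighth of a turn between any two, with every cup sitting fully home. Set them down gently, without dropping or forcing them, and leave the tape roll and card reader in their places.

Things in the scene. Friction and masses are not known exactly. Their poses are not given: they have to be found in the camera images.
- large_mid (a point): Centre (on the axis, half-way up) of the large measuring cup standing on the counter: round steel, open at the top, 96 mm outside diameter, 56 mm high, wall 2.5 mm, floor 3 mm, lowest 20 mm tapering by 3 mm in radius. Axes: z up the cup's axis, x towards its handle: a flat neck just below the rim, 14 mm wide, 4 mm thick, then a level plastic grip bar. About 0.26 kg.
- large_grip (a point): Centre of the large cup's blue grip bar: 54 mm long (along x, 62 to 116 mm from the cup's axis), 16 mm wide, 14 mm high, level, its underside 3 mm higher than the rim. This point: 88 mm from the axis along the cup's x, 38 mm above large_mid. Axes as the cup's.
- medium_mid (a point): Centre (on the axis, half-way up) of the medium measuring cup on the counter: as the large one, but 74 mm outside diameter, 60 mm high, yellow grip, about 0.17 kg. Axes: z up the cup's axis, x towards the handle. Home in the large cup (about 8 mm play) it is 5 mm above large_mid and its neck passes 3 mm over the large rim; handles in line would hit each other.
- medium_grip (a point): Centre of the medium cup's yellow grip bar (same bar as the large cup's): 88 mm from the axis along the cup's x, 40 mm above medium_mid along the cup's axis. Axes as the cup's.
- small_mid (a point): Centre (on the axis, half-way up) of the small measuring cup: as the others, 52 mm outside diameter, 64 mm high, red grip, about 0.11 kg. It leans on the draining stand, its axis z tilted 30 degrees from vertical towards the stand's low edge, its handle x pointing up the slope, free in the air. Home in the medium cup (about 8 mm play) it is 5 mm above medium_mid.
- small_grip (a point): Centre of the small cup's red grip bar (same bar as the others): 88 mm from the axis along the cup's x, 42 mm above small_mid along the cup's axis. Axes as the cup's.
- stand: Fixed wooden draining stand: sloping grooved board 130 mm wide (y) that rises at 30 degrees along the stand's +x, 95 mm long, with a low lip along its lower edge; 62 mm high at the back. Origin on the counter under the middle of the lower edge.
- tape: Roll of beige tape lying flat, 96 mm across, 25 mm high; bystander. Origin centre of its underside.
- card_reader: Small white square card reader, 68 x 68 x 14 mm; bystander. Origin centre of its underside.
- medium: The whole medium cup; origin at the centre of its underside, axes as medium_mid.
- small: The whole small cup; origin at the centre of its underside, axes as small_mid.
- large: The whole large cup; origin at the centre of its underside, axes as large_mid.

How it is judged (in metres and radians):
On the way, in this order (a step that is already met when the one before it is completed fails the run):
1. the medium cup sits fully home in the large one with the two handles apart (z of medium_mid in the frame of large_mid between 0 and 0.01 m and horizontal distance between medium_mid and large_mid below 0.014 m and angle between medium_mid's own z axis and vertical below 0.07 rad and horizontal distance between medium_grip and large_grip above 0.055 m), for 0.2 s.
2. the small cup sits fully home in the medium one with the handles apart (z of small_mid in the frame of medium_mid between 0 and 0.01 m and horizontal distance between small_mid and medium_mid below 0.014 m and angle between small_mid's own z axis and vertical below 0.07 rad and horizontal distance between small_grip and medium_grip above 0.055 m and horizontal distance between small_grip and large_grip above 0.055 m), for 0.2 s.
At the end, for the whole second after the job is handed in: Medium cup fully home in the large, small in the medium (centre at most 10 mm above the next larger cup's, axes within 14 mm, tilt under 0.07 rad); grip centres of any two cups over 55 mm apart; large cup upright, within 40 mm of where it stood; handles let go (all of step 1 and all of step 2 and angle between large_mid's own z axis and vertical below 0.07 rad and distance of large_mid from where it was at the start of the episode below 0.04 m); the robot touches nothing.
It fails at once if the tape roll or card reader moved more than 30 mm (distance of any of tape, card_reader from where it was at the start of the episode above 0.03 m).
It fails at once if the large cup pushed more than 40 mm from where it stood (distance of large_mid from where it was at the start of the episode above 0.04 m).
It fails at once if a cup dropped or forced into another (over 35 N between cups) (contact force between any of medium, small and large above 35 N or contact force between small and medium above 35 N).
It also fails if it takes over 58 s, if anything falls off the work surface, if the arm or the gripper's body presses on something with over 40 N, if the wrist force passes 120 N, or if a joint passes its speed limit or range.

## Robot

A 7-joint arm with a two-finger parallel gripper is mounted at the origin on the work surface; the furniture and walls round the work are solid. World frame = base frame: x ahead of the robot, y to its left, z up, the work surface at z = 0. Lengths are in mm, angles in rad, forces in N, time in s.
With the tool pointing down it reaches from about 425 to 950 mm from the base axis. Payload 4.7 kg.
Tool frame: the origin (TCP) lies at the very end of the fingers, on their centre line; the grasp point (between the pads) lies 19 mm behind it; z points along the fingers, y is the direction in which the jaws open and shut (so a half turn about z gives the same grasp; the last joint's range is limited). The gripper opens to 87 mm and grips with 3 to 60 N. Pads are 19 mm wide; open, the fingers measure 117 mm over their backs; the gripper's body (75 mm by 190 mm) begins 51 mm behind the grasp point.
Start: joints at [-1.142, 0.469, -0.049, 1.532, 0.024, 1.141, -0.082], TCP at [298.298, 605.531, 222.573] pointing down, gripper open.
Joint ranges: [-2.59, 2.59], [-0.33, 1.99], [-1.39, 1.29], [0.1, 2.45], [-1.04, 4.18], [0.21, 1.99], [-2.66, 2.66]. Speed limits (rad/s): [2.57, 2.57, 3.14, 3.14, 3.14, 3.14, 3.14].

## Interface

Orientations are given as a rotation vector (axis times angle).
In Python, from cell import bot, claw, capture, calibration, look_for, landmark_of, telemetry gives the robot as it stands. The module is installed in compiled form; this text tells all that it offers. Calls block until the motion is done:
- bot.move_ptp(position, orientation): joint-space move of the TCP to a pose.
- bot.move_straight(position, rot=None, v=150): straight line of the TCP; rot=None keeps the orientation; v is the mean speed in mm/s.
- bot.move_joints(angles): joint-space move.
- claw.gripper_to(opening, newtons=None): finger opening in mm; newtons is the grip in N (None keeps the last); returns when the fingers have stopped.
- bot.sleep(seconds).
- bot.inverse_kinematics(position, orientation): joint angles nearest the present ones, or None.
- capture(name): name is "scene" or "top"; returns the picture (384x512x3 uint8, red, green, blue); there is no depth.
- calibration(name): a dict with "intrinsics" (3x3 intrinsics, pixels), "xyz" and "orientation" of the camera in the world. Camera axes: x right, y up, looking along -z (the intrinsics and any distortion apply to the point x, -y, -z); pixel columns grow to the right and rows downward; lengths in mm; the calibration is good to about 2 mm. A picture is of the moment at which its call begins. calibration takes no time and is no camera call.
A pose or a line that the arm cannot do raises bot.MotionError and nothing moves.
- bot.sign_off(): hands the job in, once; it reports no verdict.
Trained networks look in the newest picture that a camera, given by its name, has taken for a name from the list of things; names that differ only in an ending like _2 or _b are one class to them, and where a whole thing is asked for, a point or a joint stands for the part that bears it (a point fixed in the world has none). Each returns a list of dicts, best first, with "confidence" (0 to 1); they miss things now and then, are a little off and sometimes report something else, mostly with a low value. They report only what shows in the picture. A call takes as long as a camera call.
- look_for(name, camera): "rect" ([left, top, right, bottom] in pixels, round what is visible of it).
- landmark_of(name, camera): "position" ([column, row] in pixels: a listed point, or the origin of a listed thing).
Readings, each from a call of its own:
- telemetry.current_time(): time.
- telemetry.current_q(): joint angles.
- telemetry.current_joint_velocities(): joint speeds.
- telemetry.current_joint_torque(): joint torques, N m.
- telemetry.current_eef_pos(): TCP position.
- telemetry.current_ee_rot(): TCP orientation.
- telemetry.current_contact_force(): force on the tool from outside, world axes, zero at the start.
- telemetry.current_wrist_torque(): the same for the moment, N m.
- telemetry.current_width(): finger opening in mm.
Only numpy, scipy, OpenCV 4.12 (cv2) and the standard library are available. Lean on these libraries where they do the work, as an engineer would, in place of code of your own. Each camera call takes 0.05 s, during which the arm holds its last target. There are 200 camera calls.

## Working session

There is one attempt and no reset: what is moved stays moved. The work goes in short steps, each a Python script; the robot and the scene stay as the last script left them, time stands still between calls to the robot, and variables do not carry over. Pictures are saved under pics/ and viewed, about 8 in all and at most 12, crops included, and the job is handed in when it is done.

```bash
mkdir -p pics; cat > h.py <<'E'
import numpy as np, cv2
from scipy.spatial.transform import Rotation as R
from cell import bot, claw, capture, calibration, look_for, landmark_of, telemetry
def save(cam,name):
    im=capture(cam); cv2.imwrite('pics/'+name+'.png',im[:,:,::-1]); return im
def cam(c):
    k=calibration(c); o=np.array(k['orientation'],float)
    Rm=R.from_rotvec(o).as_matrix() if o.size==3 else o.reshape(3,3)
    return np.array(k['intrinsics'],float),np.array(k['xyz'],float),Rm,k
def ray(c,px):
    K,t,Rm,_=cam(c); d=np.linalg.solve(K,[px[0],px[1],1.]); return t,Rm@np.array([d[0],-d[1],-d[2]])
def at_z(c,px,z):
    t,d=ray(c,px); return t+d*(z-t[2])/d[2]
def proj(c,P):
    K,t,Rm,_=cam(c); p=Rm.T@(np.asarray(P,float)-t); p=K@np.array([p[0],-p[1],-p[2]]); return p[:2]/p[2]
def tri(px):
    A=np.zeros((3,3));b=np.zeros(3);L=[]
    for c,p in px.items():
        t,d=ray(c,p); d=d/np.linalg.norm(d); M=np.eye(3)-np.outer(d,d);A+=M;b+=M@t;L.append((t,d))
    X=np.linalg.solve(A,b); return X,[np.linalg.norm((np.eye(3)-np.outer(d,d))@(X-t)) for t,d in L]
E
python3 - <<'E'
from h import *
np.set_printoptions(precision=1,suppress=True)
for c in('scene','top'):
    save(c,c+'1'); print(cam(c)[3])
for n in 'large_mid large_grip medium_mid medium_grip small_mid small_grip stand tape card_reader'.split():
    px={}
    for c in('scene','top'):
        l=landmark_of(n,c)
        if l: px[c]=l[0]['position']; print(n,c,[(np.round(q['position']),round(q['confidence'],2)) for q in l[:2]])
    if len(px)==2: print('   ',*tri(px))
print(telemetry.current_time(), telemetry.current_ee_rot(), telemetry.current_width())
E
```

```text
{'intrinsics': array([[441. ,   0. , 258.8],
       [  0. , 441. , 188. ],
       [  0. ,   0. ,   1. ]]), 'xyz': array([-280.8, -636.1,  608.1]), 'orientation': array([ 1.1, -0.5, -0.8])}
{'intrinsics': array([[429.8,   0. , 244.7],
       [  0. , 429.8, 192.9],
       [  0. ,   0. ,   1. ]]), 'xyz': array([ 408.8,   26.8, 1106.9]), 'orientation': array([ 0. , -0. , -1.6])}
large_mid scene [(array([264., 220.]), 0.65)]
large_mid top [(array([242., 191.]), 0.98)]
    [472.   24.8  29.5] [np.float64(0.954188172065456), np.float64(0.9541881720653599)]
large_grip scene [(array([294., 201.]), 0.77), (array([260., 258.]), 0.54)]
large_grip top [(array([258., 157.]), 0.65)]
    [553.1 -12.8  65.4] [np.float64(0.390176016089024), np.float64(0.3901760160890989)]
medium_mid scene [(array([321., 248.]), 0.76)]
medium_mid top [(array([317., 198.]), 0.9), (array([318., 194.]), 0.56)]
    [ 454.9 -164.1   32.1] [np.float64(2.6953861068610125), np.float64(2.6953861068609744)]
medium_grip scene [(array([340., 224.]), 0.8)]
medium_grip top [(array([322., 159.]), 0.9), (array([319., 196.]), 0.16)]
  
[... 396 characters left out ...]
223.3 143.4] [np.float64(1.422064065091964), np.float64(1.4220640650920218)]
stand scene [(array([212., 238.]), 0.59), (array([199., 209.]), 0.58)]
stand top [(array([158., 208.]), 0.75)]
    [ 452.5  245.6 -107.3] [np.float64(23.878090433217555), np.float64(23.87809043321752)]
tape scene [(array([260., 261.]), 0.95), (array([261., 222.]), 0.73)]
tape top [(array([276., 234.]), 0.57)]
    [362.7 -59.7  -2.3] [np.float64(0.32133445451815096), np.float64(0.32133445451807496)]
card_reader scene [(array([211., 238.]), 0.62)]
card_reader top [(array([214., 237.]), 0.62)]
    [356.9 101.6  -4.2] [np.float64(0.6065724792998148), np.float64(0.6065724792997188)]
1.0 [-0.7 -3.1 -0. ] 86.73143585163753
```

```bash
cd pics; python3 -c "
import cv2,numpy as np
a=cv2.imread('scene1.png');b=cv2.imread('top1.png')
cv2.imwrite('a.png',cv2.resize(np.vstack([a,b]),(800,1200))[:600]);cv2.imwrite('b.png',cv2.resize(b,(800,600)))"
```

```text
(no output)
```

View pics/a.png

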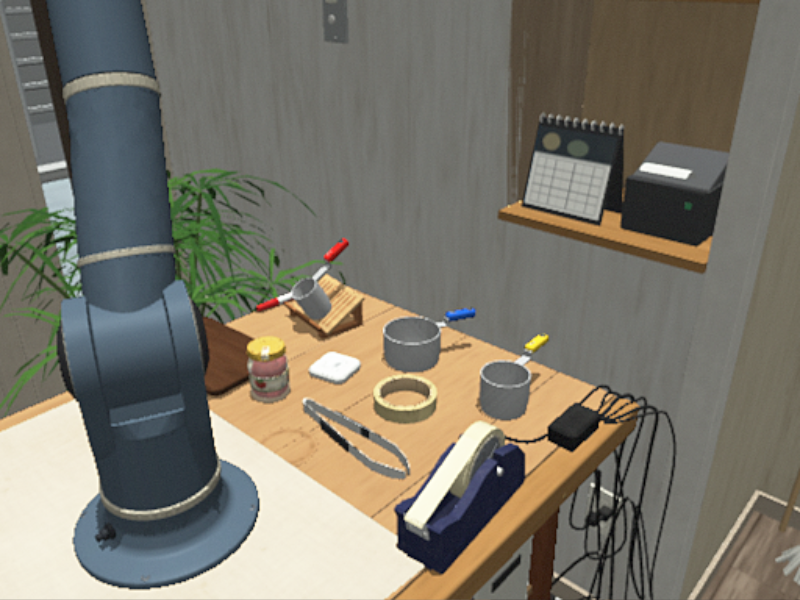

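View pics/b.png

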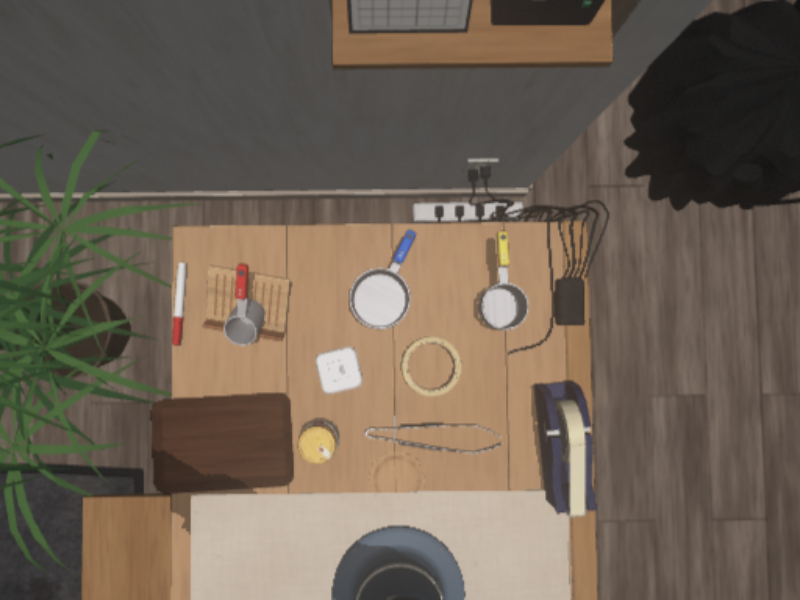

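The pictures show the large cup (top view ≈(380,298) of 800x600), the medium cup at ≈(503,306) and the small cup on the stand at ≈(243,325). The tape and card reader lie nearer the robot. The stereo estimates match the given sizes. Next I fit the known cup geometry to all the landmarks.

```bash
cat > fit.py <<'E'
from h import *
from scipy.optimize import least_squares
def obs(names,n=2,cams=('scene','top')):
    O={}
    for _ in range(n):
        for c in cams:
            capture(c)
            for nm in names:
                l=landmark_of(nm,c)
                if l and l[0]['confidence']>.4: O.setdefault((nm,c),[]).append(l[0]['position'])
    return {k:np.median(v,0) for k,v in O.items()}
H={'large':(28,38),'medium':(30,40),'small':(32,42)}
def fit(cup,O,z=None,tilt=0,x0=None):
    # params x,y,yaw,(z) of mid
    def pts(p):
        Rm=R.from_euler('ZY',[p[2],-tilt]).as_matrix(); m=np.array([p[0],p[1],z if z is not None else p[3]])
        return m,m+Rm@[88,0,H[cup][1]]
    def res(p):
        m,g=pts(p);r=[]
        for (nm,c),v in O.items():
            if nm==cup+'_mid': r+=list(proj(c,m)-v)
            if nm==cup+'_grip': r+=list(proj(c,g)-v)
        return r
    s=least_squares(res,x0,loss='soft_l1'); return s.x,pts(s.x),np.array(res(s.x))
E
python3 - <<'E'
from fit import *
np.set_printoptions(precision=2,suppress=True)
O=obs([a+b for a in H for b in('_mid','_grip')])
for c,z,t,x0 in(('large',28,0,[472,25,-.4]),('medium',30,0,[455,-164,0]),('small',None,np.pi/6,[432,224,-.1,63])):
    print(c,*fit(c,O,z,t,x0))
print({k:v.round(1) for k,v in O.items()})
for px in((158,143),(375,143),(250,122)): print(at_z('top',px,0))
for i in range(8):pass
print(telemetry.current_time(),telemetry.current_eef_pos(),R.from_rotvec(telemetry.current_ee_rot()).as_matrix())
E
```

```text
large [468.52  32.88  -0.55] (array([468.52,  32.88,  28.  ]), array([543.61, -13.01,  66.  ])) [-4.8  -0.17  0.78 -0.1  36.42 -7.97 -0.88  1.32]
medium [ 454.09 -170.29    0.04] (array([ 454.09, -170.29,   30.  ]), array([ 542.03, -167.09,   70.  ])) [ 1.14  0.14  2.06  0.63 -1.14 -0.09 -2.48  1.37]
small [432.58 227.    -0.06  58.48] (array([432.58, 227.  ,  58.48]), array([487.7 , 223.84, 138.86])) [ 1.04 -1.07 -1.71  0.9  -0.2   0.03  0.32 -0.06]
{('large_mid', 'scene'): array([265., 220.]), ('large_grip', 'scene'): array([291.4, 202.5]), ('medium_mid', 'scene'): array([320.4, 250.3]), ('medium_grip', 'scene'): array([340. , 220.1]), ('small_mid', 'scene'): array([198.9, 193.4]), ('small_grip', 'scene'): array([215.4, 159.5]), ('large_mid', 'top'): array([203.2, 200.6]), ('large_grip', 'top'): array([258.8, 159.4]), ('medium_mid', 'top'): array([321.7, 197.4]), ('medium_grip', 'top'): array([324. , 159.1]), ('small_mid', 'top'): array([160.2, 207.5]), ('small_grip', 'top'): array([154.2, 182.4])}
[601.21 243.07   0.  ]
[ 595.15 -320.46    0.  ]
[653.73   3.86   0.  ]
2.4 [298.28 605.54 222.59] [[-0.9   0.44 -0.  ]
 [ 0.44  0.9   0.  ]
 [ 0.    0.   -1.  ]]
```

```bash
cat > seg.py <<'E'
from fit import *
HUE={'large':(105,125),'medium':(22,34),'small':(0,6)}
def bar(im,cup,c,near,rad=22):
    hsv=cv2.cvtColor(im,cv2.COLOR_RGB2HSV);lo,hi=HUE[cup]
    m=cv2.inRange(hsv,(lo,150,70),(hi,255,255))
    if cup=='small': m|=cv2.inRange(hsv,(174,150,70),(180,255,255))
    k=np.zeros_like(m);cv2.circle(k,tuple(int(v) for v in near),rad,255,-1);m&=k
    n,l,s,ce=cv2.connectedComponentsWithStats(m)
    i=1+np.argmax(s[1:,4]); ys,xs=np.where(l==i)
    vx,vy,_,_=cv2.fitLine(np.c_[xs,ys].astype(np.float32),cv2.DIST_L2,0,.01,.01).ravel()
    return ce[i],s[i,4],(vx,vy)
def rim(im,near,rmm,z):
    g=cv2.GaussianBlur(cv2.cvtColor(im,cv2.COLOR_RGB2GRAY),(3,3),0)
    x,y=[int(v) for v in near];W=40;cr=cv2.resize(g[y-W:y+W,x-W:x+W],None,fx=4,fy=4,interpolation=cv2.INTER_CUBIC)
    r=429.8*rmm/(1107-z)*4
    h=cv2.HoughCircles(cr,cv2.HOUGH_GRADIENT,1.5,60,param1=120,param2=15,minRadius=int(r*.92),maxRadius=int(r*1.07))
    return None if h is None else [(q[0]/4+x-W,q[1]/4+y-W,q[2]/4) for q in h[0][:2]],r/4
E
python3 - <<'E'
from seg import *
np.set_printoptions(precision=2,suppress=True)
T=cv2.imread('pics/top1.png')[:,:,::-1].copy();S=cv2.imread('pics/scene1.png')[:,:,::-1].copy()
near={'large':((258,158),(293,202),(243,191)),'medium':((322,159),(343,220),(321,196)),'small':((154,180),(215,159),(155,207))}
x0={'large':[472,25,-.4],'medium':[455,-164,0],'small':[432,224,-.1,63]}
for c in near:
    b1=bar(T,c,'top',near[c][0]);b2=bar(S,c,'scene',near[c][1])
    X,r=tri({'top':b1[0],'scene':b2[0]});print(c,'bar',b1,b2,X,r[0])
    if c!='small':
        rr,zz={'large':(48,56),'medium':(37,60)}[c]
        h,rp=rim(T,near[c][2],rr,zz);print('  rim',h,rp)
        if h:
            for q in h: 
                P=at_z('top',q[:2],zz);G=at_z('top',b1[0],zz+10);G2=at_z('scene',b2[0],zz+10);d=G-P;print('   ',P,G,G2,np.hypot(*d[:2]),np.degrees(np.arctan2(d[1],d[0])))
E
```

```text
Traceback (most recent call last):
  File "seg.py", line 9, in bar
    i=1+np.argmax(s[1:,4]); ys,xs=np.where(l==i)
        ~~~~~~~~~^^^^^^^^^
ValueError: attempt to get argmax of an empty sequence
```

```bash
sed -i "s/(105,125)/(100,128)/; s/(lo,150,70)/(lo,110,50)/; s/(174,150,70)/(174,110,50)/" seg.py; cat > m.py <<'E'
from seg import *
np.set_printoptions(precision=2,suppress=True)
T=cv2.imread('pics/top1.png')[:,:,::-1].copy();S=cv2.imread('pics/scene1.png')[:,:,::-1].copy()
near={'large':((258,158),(293,202),(243,191)),'medium':((322,159),(343,220),(321,196)),'small':((154,180),(215,159),(155,207))}
for c in near:
  for im,n in((T,near[c][0]),(S,near[c][1])):
    hs=cv2.cvtColor(im,cv2.COLOR_RGB2HSV);print(c,hs[int(n[1]),int(n[0])],end=' ')
  try:
    b1=bar(T,c,'top',near[c][0]);b2=bar(S,c,'scene',near[c][1])
    X,r=tri({'top':b1[0],'scene':b2[0]});print(c,'bar',b1,b2,X,r[0])
    if c!='small':
        rr,zz={'large':(48,56),'medium':(37,60)}[c]
        h,rp=rim(T,near[c][2],rr,zz);print('  rim',h,rp)
        if h:
            for q in h: 
                P=at_z('top',q[:2],zz);G=at_z('top',b1[0],zz+10);G2=at_z('scene',b2[0],zz+10);d=G-P;print('   ',P,G,G2,np.hypot(*d[:2]),np.degrees(np.arctan2(d[1],d[0])))
  except Exception as e: print(e)
E
python3 m.py
```

```text
large [112 141 199] large [108 217 126] large bar (array([258.41, 157.82]), np.int32(90), (np.float32(0.4668475), np.float32(-0.88433784))) (array([294.47, 200.54]), np.int32(102), (np.float32(0.9890531), np.float32(-0.14756007))) [550.66 -14.5   69.23] 0.5885139640372703
  rim [(np.float32(240.6875), np.float32(190.5625), np.float32(18.6))] 19.62930542340628
    [471.89  29.93  56.  ] [550.71 -14.18  66.  ] [556.13 -11.14  66.  ] 90.32244359823034 -29.23016112907756
medium [ 28 132 221] medium [ 27 194 254] medium bar (array([321.69, 158.86]), np.int32(108), (np.float32(0.045453932), np.float32(0.99896646))) (array([343.35, 218.88]), np.int32(92), (np.float32(0.84967643), np.float32(-0.5273045))) [ 545.74 -167.41   73.59] 0.4443524983952119
  rim [(np.float32(322.8125), np.float32(195.9375), np.float32(14.35))] 15.18872970391595
    [ 456.23 -170.37   60.  ] [ 545.95 -167.72   70.  ] [ 551.71 -164.52   70.  ] 89.75531144871253 1.6927910298269055
small [  2 170 193] small [  1 211 244] small bar (array([154.3 , 179.74]), np.int32(144), (np.float32(0.06313017), np.float32(-0.99800533))) (array([214.74, 159.65]), np.int32(104), (np.float32(0.7421585), np.float32(-0.6702244))) [493.14 224.69 139.19] 0.5950153657831281
```

```bash
cat > plan.py <<'E'
from seg import *
LARGE=np.array([472.,30.]);LYAW=-29.
def rot(yaw,flip=True,tilt=0):
    a=np.radians(yaw);t=np.radians(tilt)
    h=np.array([np.cos(a)*np.cos(t),np.sin(a)*np.cos(t),np.sin(t)])
    x=-h if flip else h
    z=-np.array([-np.cos(a)*np.sin(t),-np.sin(a)*np.sin(t),np.cos(t)])
    M=np.c_[x,np.cross(z,x),z]; return R.from_matrix(M).as_rotvec(),z
def hd(yaw): a=np.radians(yaw);return np.array([np.cos(a),np.sin(a),0])
E
python3 - <<'E'
from plan import *
np.set_printoptions(precision=2,suppress=True)
b={'top':((154.3,179.74),(.06313,-.998)),'scene':((214.74,159.65),(.74216,-.67022))}
ns=[]
for c,(p,v) in b.items():
    t,d1=ray(c,np.array(p)-8*np.array(v));t,d2=ray(c,np.array(p)+8*np.array(v));ns.append(np.cross(d1,d2))
d=np.cross(*ns);d/=np.linalg.norm(d);print('small bar dir',d,np.degrees(np.arctan2(-d[1],-d[0])),np.degrees(np.arctan2(d[1],d[0])))
q=bot.inverse_kinematics
for f in(True,False):
    for nm,p,y,t in(('way',(430,200,280),1.7,0),('grasp',(538,-168,51),1.7,0),('up',(538,-168,170),1.7,0),('placeup',(457,-57,170),-100,0),('place',(457,-57,54),-100,0),('sg',(503,224,122),-4,30),('sp',(530,88,61),45,0)):
        r=q(list(p),list(rot(y,f,t)[0]));print(f,nm,None if r is None else np.array(r))
E
```

```text
small bar dir [ 0.87 -0.15  0.47] 169.9063970621839 -10.093602937816103
True way [-0.57  0.09  0.05  1.92 -0.    1.14  1.08]
True grasp [-0.01  0.51  0.31  1.97 -0.24  0.7   2.05]
True up [-0.19  0.37  0.54  1.89 -0.23  0.95  2.05]
True placeup [-0.5   0.19  0.61  2.11 -0.14  0.88  0.02]
True place [-0.39  0.4   0.52  2.21 -0.34  0.61  0.21]
True sg [-0.93  0.26  0.27  2.27  0.91  0.36 -0.  ]
True sp [-0.17  0.45 -0.1   2.    0.07  0.69  2.05]
False way [-1.03  0.08  0.54  1.94 -0.04  1.14 -2.01]
False grasp [-0.33  0.61  0.76  1.98 -0.6   0.78 -0.76]
False up [-0.47  0.47  0.94  1.9  -0.45  1.   -0.87]
False placeup [ 0.99  0.4  -1.16  2.04  0.44  0.99  2.57]
False place [ 0.93  0.68 -1.18  2.14  0.84  0.9   2.21]
False sg [-1.58  0.47  1.13  2.3  -0.53  0.22 -1.74]
False sp [-0.62  0.49  0.49  2.03 -0.34  0.7  -0.7 ]
```

```bash
python3 - <<'E'
from plan import *
np.set_printoptions(precision=2,suppress=True)
o=list(rot(1.7)[0])
claw.gripper_to(50,40)
bot.move_ptp([430,200,280],o)
bot.move_ptp([539,-167.8,130],o)
bot.move_straight([539,-167.8,51],v=120)
print(telemetry.current_eef_pos(),telemetry.current_contact_force())
claw.gripper_to(0,45)
print('w',telemetry.current_width(),telemetry.current_contact_force())
bot.move_straight([539,-167.8,57],v=30)
bot.sleep(.2)
print(telemetry.current_width(),telemetry.current_contact_force(),telemetry.current_wrist_torque(),telemetry.current_time())
a=save('scene','s2');b=save('top','t2')
cv2.imwrite('pics/c2.png',np.hstack([cv2.resize(a[170:290,240:400],(400,300)),cv2.resize(b[130:250,240:400],(400,300))])[:,:,::-1])
E
```

```text
[ 539.57 -167.92   51.57] [0.19 0.25 0.83]
w 15.15010936947877 [-0.09  0.29  0.64]
15.341446257219 [-0.67 -0.01 -2.5 ] [-0.01 -0.19  0.01] 8.45
```

View pics/c2.png

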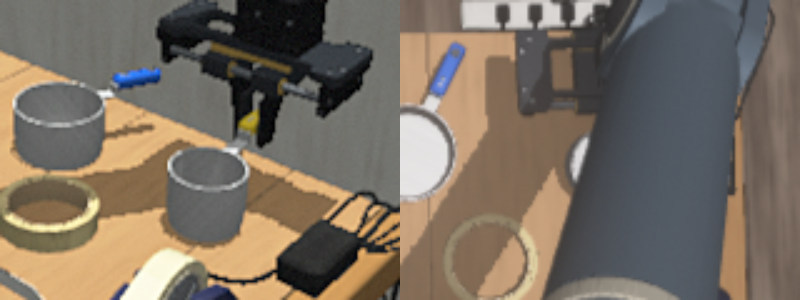

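Held: opening 15 mm, the cup is hanging from the grip, and both other cups are undisturbed. Next, lift, turn and go above the large cup.

```bash
python3 - <<'E'
from plan import *
np.set_printoptions(precision=2,suppress=True)
bot.move_straight([539,-167.8,165],v=200)
o=list(rot(-100)[0]); p=LARGE+82.8*hd(-100)[:2]
bot.move_ptp([p[0],p[1],165],o)
bot.move_straight([p[0],p[1],120],v=100)
bot.sleep(.3)
print(telemetry.current_eef_pos(),p,telemetry.current_width(),telemetry.current_contact_force(),telemetry.current_wrist_torque(),telemetry.current_time())
a=save('scene','s3');b=save('top','t3')
for n in('medium_mid','medium_grip','large_mid'):
    px={c:l[0]['position'] for c in('scene','top') if (l:=landmark_of(n,c))}
    print(n,px,tri(px) if len(px)==2 else [at_z(c,v,98.4) for c,v in px.items()])
cv2.imwrite('pics/c3.png',np.hstack([cv2.resize(a[130:280,200:360],(400,375)),cv2.resize(b[130:280,180:340],(400,375))])[:,:,::-1])
E
```

```text
[457.95 -51.47 120.44] [457.62 -51.54] 15.41773394225422 [-0.16  0.13 -2.19] [-0.22  0.1   0.01] 11.8167
medium_mid {'scene': [258.7, 195.8], 'top': [239.8, 190.4]} (array([467.93,  33.8 ,  98.86]), [np.float64(2.627498413735025), np.float64(2.6274984137351964)])
medium_grip {'scene': [281.8, 192.7]} [array([519.35,   3.05,  98.4 ])]
large_mid {'scene': [264.3, 220.3], 'top': [245.2, 190.6]} (array([472.14,  19.84,  30.22]), [np.float64(1.5733910719431694), np.float64(1.5733910719432214)])
```

View pics/c3.png

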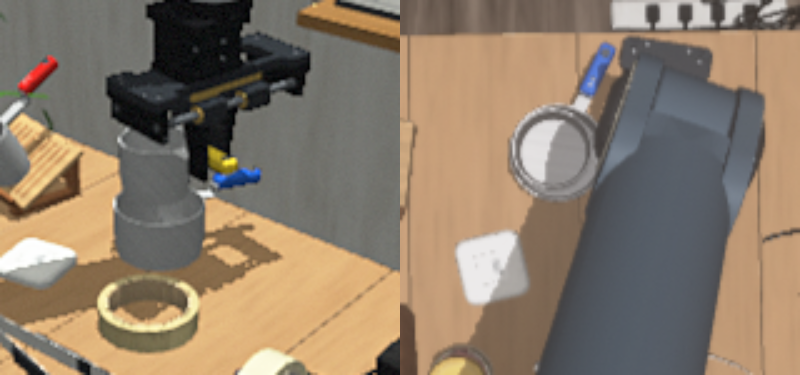

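The medium rim sits concentric over the large rim in the top view, within about 5 mm, and its handle is clear of the blue one. I'll lower it in steps with a force guard.

```bash
cat > low.py <<'E'
from plan import *
np.set_printoptions(precision=2,suppress=True)
def lower(p,zs,thr=1.6,v=40,lat=4):
    bot.sleep(.2); f0=np.mean([telemetry.current_contact_force() for _ in range(3)],0)
    for z in zs:
        bot.move_straight([p[0],p[1],z],v=v); f=np.array(telemetry.current_contact_force())-f0
        if f[2]>thr or np.hypot(*f[:2])>lat: print('contact at',z,f);return z
        if z<75: print(z,f)
    return None
E
python3 - <<'E'
from low import *
print(at_z('top',(241.2,188.8),128))
p=LARGE+82.8*hd(-100)[:2]
z=lower(p,list(range(112,60,-8))+[58,57,56,55,54.5,54,53.5,53])
print(telemetry.current_eef_pos(),telemetry.current_contact_force(),telemetry.current_wrist_torque(),telemetry.current_time())
a=save('scene','s4');b=save('top','t4')
cv2.imwrite('pics/c4.png',np.hstack([cv2.resize(a[150:270,210:330],(400,400)),cv2.resize(b[130:250,190:310],(400,400))])[:,:,::-1])
E
```

```text
[471.59  28.5  128.  ]
72 [ 0.07 -0.01 -0.04]
64 [-0.37 -0.29 -1.12]
58 [-0.61 -0.63 -1.08]
57 [ 0.83 -0.34 -1.69]
56 [ 0.51 -0.02 -0.86]
55 [ 0.31  0.44 -0.42]
54.5 [ 0.17 -0.17  0.54]
contact at 54 [-0.32 -1.55  1.78]
[457.76 -51.76  54.12] [-0.54 -1.24  0.4 ] [-0.33  0.06 -0.01] 16.4167
```

View pics/c4.png

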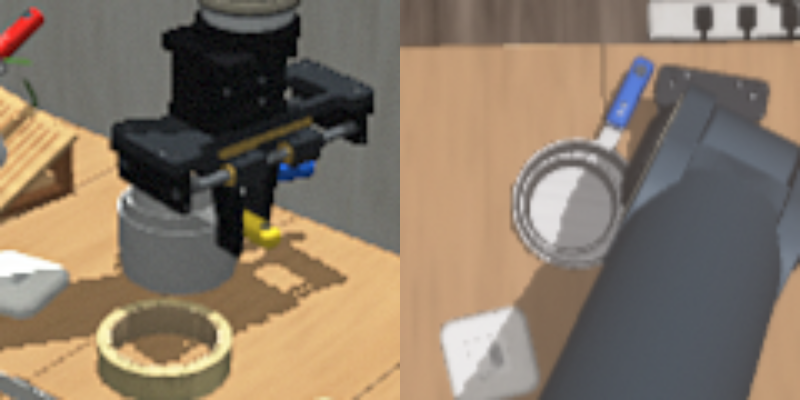

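The medium cup is in the large one. Contact came at 54.0 mm against an expected 54.6 mm. Releasing now, then measuring the small cup.

```bash
python3 - <<'E'
from low import *
p=np.array([457.6,-51.6])
claw.gripper_to(36,20); bot.move_straight([p[0],p[1],170],v=150)
print(telemetry.current_contact_force())
a=save('scene','s5');b=save('top','t5')
for im,c,n in((b,'top',(154,180)),(a,'scene',(215,159))): print(bar(im,'small',c,n))
O={}
for n in('small_mid','small_grip','stand'):
    for c in('scene','top'):
        l=landmark_of(n,c); print(n,c,[(np.round(q['position'],1),round(q['confidence'],2)) for q in l[:1]])
        if l:O[(n,c)]=l[0]['position']
O[('small_grip','scene')]=bar(a,'small','s',(215,159))[0];O[('small_grip','top')]=bar(b,'small','s',(154,180))[0]
print(fit('small',O,None,np.pi/6,[432,224,-.1,63]))
for n in ('medium','large'): 
  try: print(n,bar(a,n,'s',{'medium':(281,222),'large':(294,201)}[n]), bar(b,n,'t',{'medium':(270,220),'large':(258,158)}[n]))
  except Exception as e: print(n,e)
print(telemetry.current_time())
cv2.imwrite('pics/c5.png',np.hstack([cv2.resize(a[130:250,150:310],(400,300)),cv2.resize(b[150:240,120:210],(300,300),interpolation=cv2.INTER_CUBIC)])[:,:,::-1])
E
```

```text
[ 0.18  0.6  -0.46]
(array([154.36, 179.7 ]), np.int32(145), (np.float32(0.070078775), np.float32(-0.9975415)))
(array([214.67, 159.68]), np.int32(103), (np.float32(0.7365161), np.float32(-0.67642)))
small_mid scene [(array([200.8, 190.4]), 0.87)]
small_mid top [(array([161. , 207.2]), 0.87)]
small_grip scene [(array([214.5, 158.6]), 0.7)]
small_grip top [(array([153.1, 180.5]), 0.72)]
stand scene [(array([196.6, 208.2]), 0.61)]
stand top [(array([156. , 209.4]), 0.77)]
(array([435.4 , 224.62,  -0.03,  62.15]), (array([435.4 , 224.62,  62.15]), array([490.59, 223.14, 142.52])), array([ 0.38,  0.67, -0.35, -0.87, -0.06, -0.72,  0.14,  1.23]))
medium attempt to get argmax of an empty sequence
large (array([294.57, 200.62]), np.int32(98), (np.float32(0.9879768), np.float32(-0.15460244))) (array([258.48, 157.62]), np.int32(96), (np.float32(0.4777225), np.float32(-0.8785108)))
18.525
```

View pics/c5.png

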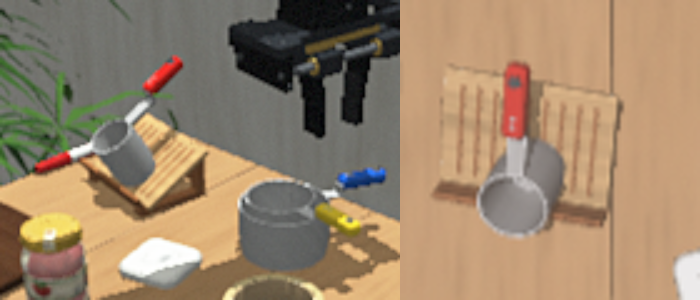

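The medium cup is down with its yellow handle clear, about (340,220) in the crop. The large cup has not moved: the blue bar moved less than 0.3 px. The stand's edges and the red bar agree on a yaw of about -10°. Next I grasp the small cup with the tool tilted 30°.

```bash
python3 - <<'E'
from low import *
o,tz=rot(-9.8,True,30);o=list(o)
h=np.array([np.cos(np.radians(-9.8))*.866,np.sin(np.radians(-9.8))*.866,.5])
g=np.array([493,224.5,137.5])-4*h; t=g+19*tz; pre=t-75*tz
print(t,pre,tz)
q1=bot.inverse_kinematics(list(pre),o);q2=bot.inverse_kinematics(list(t),o);print(np.array(q1),np.array(q2))
claw.gripper_to(45,45)
bot.move_ptp(list(pre),o)
bot.move_straight(list(t),v=100)
print(telemetry.current_eef_pos(),telemetry.current_contact_force(),telemetry.current_time())
a=save('scene','s6');b=save('top','t6')
cv2.imwrite('pics/c6.png',np.hstack([cv2.resize(a[110:230,150:270],(400,400)),cv2.resize(b[130:250,110:230],(400,400),interpolation=cv2.INTER_CUBIC)])[:,:,::-1])
# nest check
for im,c,n in((a,'scene',(284,217)),(b,'top',(258,213))):
    try: print(bar(im,'medium',c,n,25))
    except Exception as e: print(e)
print(rim(b,(242,190),37,63))
E
```

```text
[498.95 223.47 119.05] [462.   229.86 184.  ] [ 0.49 -0.09 -0.87]
[-1.44  0.13  0.7   2.26  0.66  0.55  0.11] [-1.27  0.32  0.64  2.27  0.67  0.32  0.11]
[499.19 223.25 119.35] [-0.9   0.26  0.29] 21.025
(array([284.37, 217.17]), np.int32(128), (np.float32(0.86555797), np.float32(0.5008088)))
(array([271.83, 195.83]), np.int32(47), (np.float32(0.92061335), np.float32(0.39047545)))
([(np.float32(244.1875), np.float32(191.4375), np.float32(15.2))], 15.232375478927203)
```

View pics/c6.png

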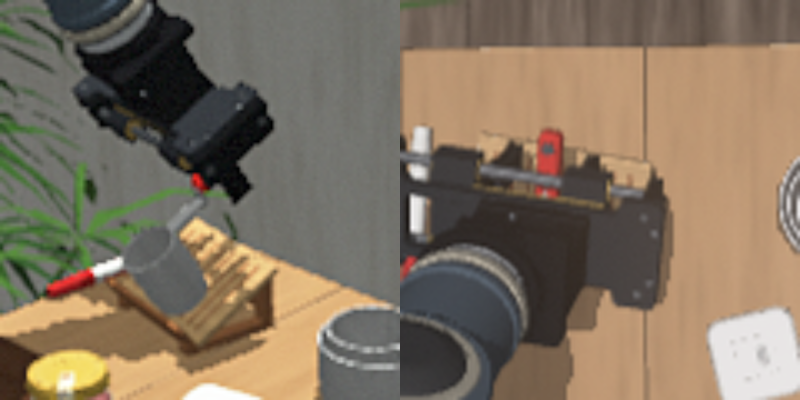

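The fingers straddle the red bar. I'll measure where the nest is, then grip and lift along the cup axis.

```bash
python3 - <<'E'
from low import *
b=cv2.imread('pics/t6.png')[:,:,::-1].copy();a=cv2.imread('pics/s6.png')[:,:,::-1].copy()
y=bar(b,'medium','t',(275,197),30);s=bar(a,'medium','s',(284,217),25);print(y,s,tri({'top':y[0],'scene':s[0]}))
G=at_z('top',y[0],73)
for r,z in((37,63),(34.5,63),(48,56),(45.5,56)):
    h,_=rim(b,(242,190),r,z)
    if h: P=at_z('top',h[0][:2],z);print(r,h[0],P,G-P,np.degrees(np.arctan2(*(G-P)[1::-1])))
L=bar(b,'large','t',(258,158));print(L,at_z('top',L[0],66))
claw.gripper_to(0,45);print('w',telemetry.current_width())
o,tz=rot(-9.8,True,30);t=np.array(telemetry.current_eef_pos())
bot.move_straight(list(t-45*tz),v=60);bot.sleep(.2)
print(telemetry.current_width(),telemetry.current_contact_force(),telemetry.current_wrist_torque(),telemetry.current_time())
# vertical, above the way to the nest
f=45
q=bot.inverse_kinematics([430,200,240],list(rot(0,True,0)[0]));print(np.array(q))
E
```

```text
(array([277.4 , 196.17]), np.int32(109), (np.float32(0.9874163), np.float32(0.15814224))) (array([284.37, 217.17]), np.int32(128), (np.float32(0.86555797), np.float32(0.5008088))) (array([455.86, -57.81,  75.7 ]), [np.float64(0.5085601701118432), np.float64(0.5085601701119394)])
37 (np.float32(244.1875), np.float32(191.4375), np.float32(15.2)) [469.24  21.42  63.  ] [-12.92 -79.83  10.  ] -99.1924276255134
34.5 (np.float32(243.8125), np.float32(192.9375), np.float32(14.7625)) [465.6   22.37  63.  ] [ -9.27 -80.78  10.  ] -96.54949088687287
48 (np.float32(238.5625), np.float32(189.9375), np.float32(20.775)) [473.48  35.12  56.  ] [-17.16 -93.53  17.  ] -100.3970380049661
45.5 (np.float32(241.1875), np.float32(189.9375), np.float32(18.6875)) [473.41  28.69  56.  ] [-17.09 -87.1   17.  ] -101.09961800241287
(array([258.41, 157.82]), np.int32(90), (np.float32(0.4668475), np.float32(-0.88433784))) [550.71 -14.18  66.  ]
w 15.59257400699492
15.206294222607507 [-0.56  0.17 -0.67] [ 0.15  0.63 -0.01] 22.85
[-0.96  0.12  0.48  1.99 -0.06  1.05  1.12]
```

```bash
python3 - <<'E'
from low import *
t=np.array(telemetry.current_eef_pos()); bot.move_straight([t[0],t[1],t[2]+60],v=150)
o=list(rot(45)[0]); p=np.array([471.5,28.5])+84*hd(45)[:2]
bot.move_ptp([p[0],p[1],200],o)
bot.move_straight([p[0],p[1],140],v=120); bot.sleep(.3)
print(p,telemetry.current_eef_pos(),telemetry.current_width(),telemetry.current_contact_force(),telemetry.current_wrist_torque(),telemetry.current_time())
a=save('scene','s7');b=save('top','t7')
for n in('small_mid','small_grip','medium_mid'):
    px={c:l[0]['position'] for c in('scene','top') if (l:=landmark_of(n,c))}
    print(n,px,tri(px) if len(px)==2 else '')
cv2.imwrite('pics/c7.png',np.hstack([cv2.resize(a[110:250,200:340],(400,400)),cv2.resize(b[130:250,180:300],(400,400),interpolation=cv2.INTER_CUBIC)])[:,:,::-1])
E
```

```text
[530.9  87.9] [531.26  88.01 140.58] 15.512073929711061 [-0.68 -0.66 -1.46] [ 0.19 -0.06 -0.01] 26.25
small_mid {'scene': [264.5, 188.8], 'top': [241.6, 192.7]} (array([466.63,  23.68, 122.09]), [np.float64(5.409107452533), np.float64(5.409107452533097)])
small_grip {'scene': [285.0, 215.6]} 
medium_mid {'scene': [259.9, 219.0], 'top': [242.7, 190.0]} (array([470.96,  28.93,  31.43]), [np.float64(5.476118695465878), np.float64(5.47611869546591)])
```

View pics/c7.png

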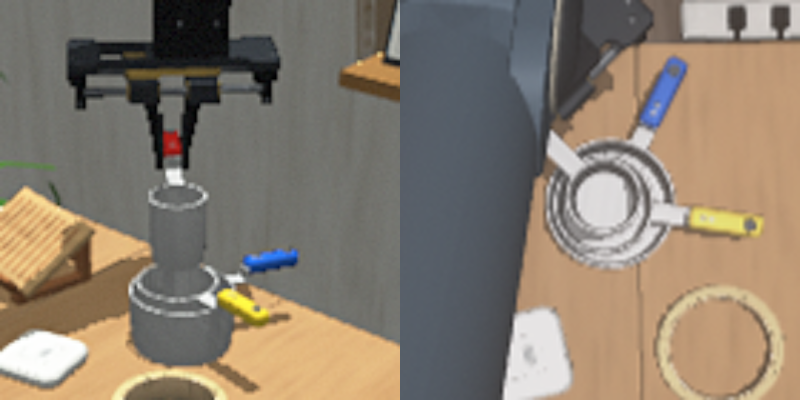

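```bash
python3 - <<'E'
from low import *
b=cv2.imread('pics/t7.png')[:,:,::-1].copy()
for z in(145,150): print(at_z('top',(240.9,189.4),z))
for r in(26,23.5):
    h,e=rim(b,(241,189),r,150); print(h,e)
    if h:
        for q in h: print(at_z('top',q[:2],150))
a=cv2.imread('pics/s7.png')[:,:,::-1]
cv2.imwrite('pics/c8.png',cv2.resize(a[140:240,240:340],(600,600),interpolation=cv2.INTER_CUBIC)[:,:,::-1])
E
```

```text
[469.16  29.15 145.  ]
[468.84  29.14 150.  ]
[(np.float32(244.3125), np.float32(189.6875), np.float32(11.175)), (np.float32(224.8125), np.float32(228.6875), np.float32(11.475))] 11.676907001044933
[468.11  21.54 150.  ]
[381.91  65.82 150.  ]
[(np.float32(244.3125), np.float32(189.6875), np.float32(11.0375)), (np.float32(233.8125), np.float32(175.0625), np.float32(9.8))] 10.55412748171369
[468.11  21.54 150.  ]
[501.12  44.62 150.  ]
```

View pics/c8.png

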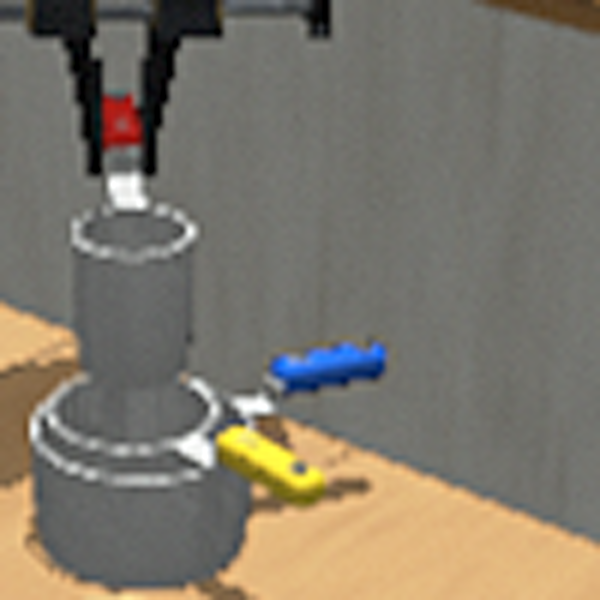

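The small cup hangs upright over the nest, with its rim at about (134,230) in the crop, and the three handles fan out. The eye estimate puts the rim at (469,29), within 3 mm of the medium axis. Hough says (468,22), so I lower under a lateral-force guard.

```bash
python3 - <<'E'
from low import *
print('pred scene rim',proj('scene',(471.5,28.5,150)),'obs 262.3 178.3','med',proj('scene',(471.5,28.5,63)))
p=np.array([531.5,88.])
z=lower(p,[132,124,118,112,106,100,94,88,82,76,72,69]+list(np.arange(67,54,-.75)),thr=1.8,lat=3)
print(telemetry.current_eef_pos(),telemetry.current_contact_force(),telemetry.current_wrist_torque(),telemetry.current_time())
a=save('scene','s9');b=save('top','t9')
cv2.imwrite('pics/c9.png',np.hstack([cv2.resize(a[150:250,220:320],(400,400),interpolation=cv2.INTER_CUBIC),cv2.resize(b[140:240,190:290],(400,400),interpolation=cv2.INTER_CUBIC)])[:,:,::-1])
E
```

```text
pred scene rim [262.18 177.65] obs 262.3 178.3 med [262.23 208.26]
72 [ 0.05  0.72 -0.17]
69 [-0.33  1.03  0.57]
67.0 [0.33 1.55 0.04]
66.25 [0.13 0.18 0.13]
65.5 [-0.53  0.77 -0.05]
64.75 [ 0.81  0.74 -0.44]
64.0 [-0.16  1.04  0.56]
63.25 [-0.54 -0.31 -0.68]
62.5 [0.04 1.08 1.64]
contact at 61.75 [1.61 1.63 3.83]
[532.01  88.22  62.08] [1.35 0.76 2.67] [ 0.19 -0.05 -0.02] 32.45
```

View pics/c9.png

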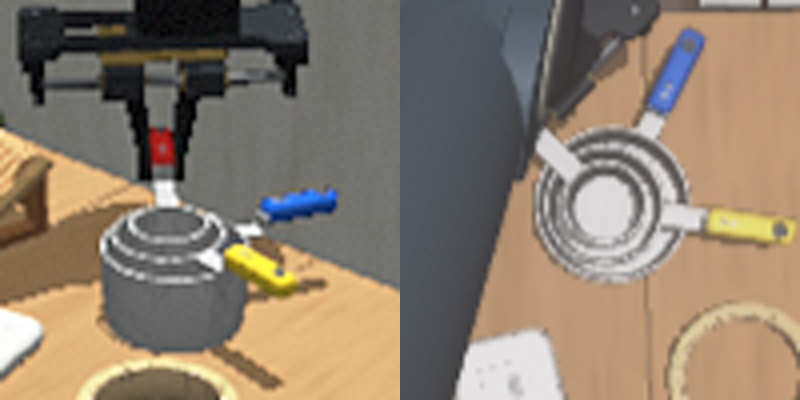

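The small cup reached bottom at 61.75 mm (nominal 61) and is nested concentrically. Now I release it, retreat and make the final check.

```bash
python3 - <<'E'
from low import *
claw.gripper_to(36,20); bot.sleep(.2)
t=telemetry.current_eef_pos(); bot.move_straight([t[0],t[1],190],v=120)
bot.move_ptp([430,250,260],list(rot(45)[0])); bot.sleep(.3)
print(telemetry.current_contact_force(),telemetry.current_width(),telemetry.current_time())
a=save('scene','s10');b=save('top','t10')
B={}
for n,zs,pt,ps in(('large',66,(258,158),(294,201)),('medium',73,(277,196),(284,217)),('small',80,(220,165),(272,190))):
    try:
        x=bar(b,n,'t',pt,30);y=bar(a,n,'s',ps,25);B[n]=at_z('top',x[0],zs);print(n,B[n],tri({'top':x[0],'scene':y[0]}))
    except Exception as e: print(n,e)
for u,v in(('large','medium'),('small','large'),('small','medium')):
    if u in B and v in B: print(u,v,np.linalg.norm((B[u]-B[v])[:2]))
for n in('tape','card_reader','small_mid','medium_mid','large_mid'):
    px={c:l[0]['position'] for c in('scene','top') if (l:=landmark_of(n,c))};print(n,tri(px)[0] if len(px)==2 else px)
cv2.imwrite('pics/c10.png',np.hstack([cv2.resize(a[150:250,220:320],(400,400),interpolation=cv2.INTER_CUBIC),cv2.resize(b[140:240,190:290],(400,400),interpolation=cv2.INTER_CUBIC)])[:,:,::-1])
E
```

```text
[ 0.41  0.33 -0.63] 35.79891668797339 35.775
large [550.71 -14.18  66.  ] (array([550.74, -14.58,  69.17]), [np.float64(0.6964694781719396), np.float64(0.6964694781719254)])
medium [456.32 -58.41  73.  ] (array([455.84, -57.77,  75.83]), [np.float64(0.5353821107004395), np.float64(0.5353821107005005)])
small [534.54  92.87  80.  ] (array([534.01,  92.53,  84.6 ]), [np.float64(0.05781753660761019), np.float64(0.05781753660763798)])
large medium 104.2401731215364
small large 108.26192327761541
small medium 170.303245377819
tape [358.2  -59.71   7.78]
card_reader [348.48  91.12   2.02]
small_mid [463.25  17.92  44.36]
medium_mid [466.79  23.86  30.19]
large_mid [473.75  32.15  25.64]
```

View pics/c10.png

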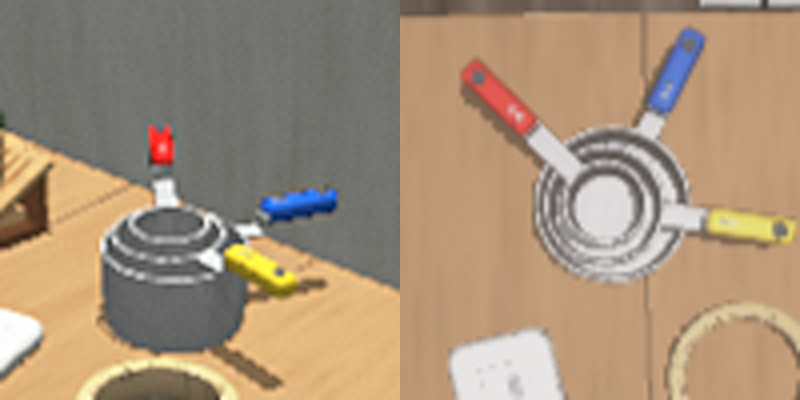

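All three cups are nested, the handles fan out, and the triangulated bar heights match home. Handing in.

```bash
python3 -c "
from h import *
bot.sign_off(); print(telemetry.current_time())"
```

```text
the job is handed in; nothing more can be done
the job is handed in; nothing more can be done
```

The three cups are nested and the job is handed in; the clock read about 36 s of the 58 s before hand-in, and no verdict was reported. I set the medium cup into the large one first. Then I took the small cup off the stand with the tool tilted 30° and set it inside the medium one. Both were lowered slowly until light contact, under 5 N at the wrist.

**Seating:** contact came within 1 mm of the expected height both times (medium at 54.0 mm against 54.6, small at 61.75 against 61). After release, all three grip bars triangulated at their home heights, allowing for the 3–5 mm that the visible top faces add.

**Handle spacing:** the grip centres are 104 mm (large to medium), 108 mm (small to large) and 170 mm (small to medium) apart, against the 55 mm needed.

**Undisturbed:** the large cup's blue bar is where it started. The arm is clear of everything.

**Checks that disagreed:**
- **Rim circle fits:** these were off by up to about 9 mm from the bar-based positions.
- **Final cup-centre landmarks:** the network scattered by about 10 mm, for example small_mid at (463, 18), which read literally is about 18 mm from large_mid. I relied on the bar positions and the pictures, which show the cups concentric.
- **Tape and card reader:** the network also read these about 11 mm and 15 mm from their first readings. I take that as noise, since nothing touched them on the way.

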